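# Meat mallet from the utensil basket into its tool stand

### The arm

A 6-joint arm with a two-finger parallel gripper is mounted at the origin on the work surface. World frame = base frame: x ahead of the robot, y to its left, z up, the work surface at z = 0. Lengths are in m, angles in rad, forces in N, time in s.
With the tool pointing down it reaches from about 0.4 to 0.825 m from the base axis. Payload 7 kg.
Tool frame: the origin (TCP) lies midway between the tips of the shut fingers; the grasp point (between the pads) lies arm.hold_point_z behind it (arm.hold_point_z is the distance from the TCP to the grasp point, in m); z points along the fingers, y is the line along which they close (so a half turn about z gives the same grasp; the last joint's range is limited). The gripper opens to 88 mm and grips with 3 to 60 N. Pads are 19 mm wide; open, the fingers measure 130 mm over their backs; the gripper's body (78 mm by 193 mm) begins 47 mm behind the grasp point.
Start: joints at [1.504, 0.359, 0.012, 0, -1.224, -0.288], TCP at [0.235, 0.633, 0.227] pointing down, gripper open.
Joint ranges: [-3.07, 3.07], [-1.43, 2.12], [-1.02, 1.25], [-3.03, 1.67], [-3.05, -0], [-3.03, 3.03]. Speed limits (rad/s): [2.39, 2.39, 3.01, 3.14, 3.14, 3.14].

### API

Orientations are given as [roll, pitch, yaw] about the fixed x, y, z axes, in that order (R = Rz(yaw) Ry(pitch) Rx(roll)).
In Python, from station import arm gives the robot as it stands.
- The arm moves only by the shell command python3 -m crank 'ROWS' [OPENING] [FORCE]. ROWS is JSON, a list that holds one entry, the list of rows, each a list of 4 numbers: the shift along the tool's x, y, z in units of 25 mm (1.0 is 25 mm), then the turn about the tool's z in units of 5 degrees (1.0 is 5 degrees). A call has 1 to 12 rows; each row is the pose to reach, as a shift and turn from the pose commanded when the call began, along the tool's axes at that moment; what a row does not reach only later rows make up. A row lasts 1/8 s, in which the tool goes at most 62.5 mm and 10.7 degrees, less where a joint would pass 70% of its speed; a pose out of reach is approached as far as the arm can. A call with a gripper value outside its range is refused whole. OPENING is the closure, from 0 (fully open) to 1 (shut), set as the call begins (- or left out, the last holds). The fingers move at their own pace and stop on an object; FORCE is the grip in N (left out, the last holds). Time passes only in rows, so rows that repeat a pose let the fingers close. It gives the time, the measured TCP pose, the force, the opening and the grip force at its end, in the units of the state.
- arm.get_state(): the state, without advancing time (a new reading comes with each control period).
- arm.grab_frame(name): name is "scene" or "top" or "wrist"; returns (picture, depth): 420x560x3 uint8, red, green, blue; 420x560 float32, m along the optical axis (not along the pixel's ray), 0 where there is no reading.
- arm.get_calibration(name): a dict with "mtx" (3x3 intrinsics, pixels), "k1" (the pictures are not rectified: a ray, as slopes to the right and down, at radius r is drawn at 1 + k1 r^2 times it, then the intrinsics apply), "R" (3x3) and "t" (3): a world point X has camera coordinates R X + t; the wrist camera has in their place "mount" (4x4, takes a point from camera to tool coordinates, whose origin is the TCP and whose axes are the flange's). Camera axes: x right, y down, z forward; pixel columns grow to the right and rows downward; lengths in m; the calibration is good to about 2 mm. A picture is of the moment at which its call begins: read the wrist's pose just before it. get_calibration takes no time and is no camera call.
- arm.job_done(): hands the job in; it is judged then, once.
Trained networks look in the newest picture that a camera, given by its name, has taken for a name from the list of things; names that differ only in an ending like _2 or _b are one class to them, and where a whole thing is asked for, a point or a joint stands for the part that bears it (a point fixed in the world has none). Each returns a list of dicts, best first, with "score" (0 to 1); they miss things now and then, are a little off and sometimes report something else, mostly with a low value. They report only what shows in the picture. A call takes as long as a camera call. They do not tell look-alikes from the thing itself.
- arm.recognise(thing, camera): "extent" ([left, top, width, height] in pixels, round what is visible of it).
- arm.trace(thing, camera): "mask" (420x560 bool, what is visible of it) and "extent" ([left, top, width, height] in pixels, round what is visible of it).
The state is a dict: "t": time; "q": joint angles; "qd": joint speeds; "joint_efforts": joint torques, N m; "eef_pos": TCP position; "ee_rot": TCP orientation; "force": force on the tool from outside, world axes, zero at the start; "moment": the same for the moment, N m; "width": finger opening in m; "gripper_force": force on a finger pad.
Only numpy, scipy, OpenCV 4.12 (cv2) and the standard library are available. Lean on these libraries where they do the work, as an engineer would, in place of code of your own. Each camera call takes 0.05 s, during which the arm holds its last target. There are 200 camera calls.

### The job

Take the meat mallet (the T-shaped metal tool) out of the green basket and lay it in the matching T-shaped cutout of the sloped wooden tool stand, then press it in until it sits fully home on the cutout's floor, head downhill, and let go. Place it, do not drop it or let it fall, leave the other utensils in the basket, and do not knock over the bottle, jar, can or mug.

Things in the scene. Friction and masses are not known exactly. Their poses are not given: they have to be found in the camera images.
- mallet: all-aluminium T-shaped mallet lying flat, head away from the robot (within 40 deg), 0.3-0.44 kg. Origin: underside, below the best grip point; x along handle to head, y across, z up. In mm: head x 36..72, y +-32, z 0..30; handle x -70..36, y +-11, z 5..25; thicker butt x -88..-70, y +-13, z 0..30. Balance at x=14. 160 long
- mallet_head (a point): centre of the top face of the mallet's head, 54 mm along x and 30 mm up z from the mallet's origin; axes as the mallet's
- cutout (a point): point on the T cutout's floor where the mallet's origin goes; at home the mallet's axes match these. x downhill (roughly away from the robot), y across, z normal to the slope, 30 deg from vertical, leaning away from the robot. Cutout 20 mm deep; handle channel x -90.5..33.5, y +-15.5 mm. Hollow for fingers across the handle: x +-24, y +-52 mm, 10 mm below this floor
- head_pocket (a point): centre of the head pocket's floor, 54 mm downhill of the cutout point, same axes. Pocket x +-20.5, y +-36 mm. Each y wall has a sprung steel bar (radius 14 mm, along x, axis 5.5 mm above the floor) bulging 5.2 mm in: the head laid loosely rests on them, underside about 11 mm above the floor; a push of 3-10 N on the head along -z drives it to the floor, then its top is 30 mm above it
- stand: fixed wooden stand, slope falling away from the robot; origin at the centre of its foot on the surface, z up, x downhill. Sloped face 210 x 210 mm with dark cutout floors, upper edge about 150 mm above the surface. The T cutout is on the left (+y) half; the straight empty cutout on the right, 156 x 34 mm, is for another tool
- basket: fixed light green slatted basket, outside 260 mm (its x) by 350 mm (its y), 70 mm high, walls and floor 5 mm; origin at the centre of its underside. The mallet, muddler and scoop lie side by side in it in any order, each roughly along its x, about 100 mm apart
- muddler: steel muddler in the basket, straight round rod 150 mm long, 28 mm thick at most; origin at its middle on its underside, x along it
- scoop: steel scoop in the basket with a round head 58 mm across and 22 mm high, handle 18 mm wide, 166 mm long in all; origin on the underside of the handle, 50 mm from the head's centre along x
- spoon: wooden spoon lying across the far end of the basket, along the basket's y, 218 mm long, 9 mm thick; origin near its middle on the underside
- bottle: amber bottle standing on the work surface at the left, 72 mm thick, 230 mm tall; origin at the centre of its foot, z up
- jar: glass jar with wooden lid beyond the basket and stand, 76 mm thick, 100 mm tall; origin at the centre of its foot, z up
- can: food can beyond the basket and stand, 74 mm thick, 105 mm tall; origin at the centre of its foot, z up
- mug: white mug at the right, 80 mm across, 90 mm tall; origin at the centre of its foot, z up
There are look-alikes about, which are no part of the job. Leave any blue, purple or red look-alike of the mallet alone.

How it is judged:
On the way, in this order (a step that is already met when the one before it is completed fails the run):
1. the mallet is lifted clear above the basket in the gripper (z of mallet in the frame of basket above 0.08 m and contact force between the fingers and mallet above 1 N), for 0.1 s.
2. the mallet is pressed home in its cutout (x of mallet in the frame of cutout between -0.006 and 0.006 m and y of mallet in the frame of cutout between -0.006 and 0.006 m and z of mallet in the frame of cutout below 0.004 m and z of mallet_head in the frame of cutout below 0.034 m and x of mallet_head in the frame of cutout above 0.04 m and angle between the z axis of mallet and the z axis of cutout, either way round below 0.08 rad), for 0.1 s.
At the end, for the whole second after the job is handed in: Mallet at rest in the T cutout: within 6 mm along and across, 4 mm of the floor (head top under 34 mm above it), flat within 0.08 rad, head downhill; muddler, scoop, spoon in the basket (within its outline, origins under 60 mm up); bottle, jar, can, mug within 0.35 rad of upright (all of step 2 and linear speed of mallet below 0.02 m/s and z of each of muddler, scoop, spoon in the frame of basket below 0.06 m and x of muddler in the frame of basket between -0.13 and 0.13 m and y of muddler in the frame of basket between -0.175 and 0.175 m and x of scoop in the frame of basket between -0.13 and 0.13 m and y of scoop in the frame of basket between -0.175 and 0.175 m and x of spoon in the frame of basket between -0.13 and 0.13 m and y of spoon in the frame of basket between -0.175 and 0.175 m and angle between each of bottle, jar, can, mug's own z axis and vertical below 0.35 rad); the robot touches nothing.
It fails at once if the mallet is dropped, thrown or knocked: it moves faster than 0.6 m/s while the fingers do not touch it (linear speed of mallet above 0.6 m/s and contact force between the fingers and mallet below 0.05 N).
It fails at once if another utensil is lifted out of the basket (z of any of muddler, scoop, spoon in the frame of basket above 0.09 m).
It fails at once if the bottle, jar, can or mug is knocked over (angle between any of bottle, jar, can, mug's own z axis and vertical above 0.7 rad).
It also fails if it takes over 56 s, if anything falls off the work surface, if the arm or the gripper's body presses on something with over 40 N, if the wrist force passes 120 N, or if a joint passes its speed limit or range.

## Working session

There is one attempt and no reset: what is moved stays moved. The work goes in short steps, Python scripts to look and compute and a shell command to move; the robot and the scene stay as the last step left them, time stands still between calls to the robot, and variables do not carry over. Pictures are saved under pics/ and viewed, at most 10 in all, crops included, and the job is handed in when it is done.

```bash
mkdir -p pics; cat > h.py <<'E'
import numpy as np, cv2
from station import arm
from scipy.spatial.transform import Rotation as Ro
def tool(st):
    return Ro.from_euler('xyz',st["ee_rot"]).as_matrix(), np.array(st["eef_pos"])
def cloud(name):
    st=arm.get_state(); im,d=arm.grab_frame(name); c=arm.get_calibration(name)
    v,u=np.mgrid[0:420,0:560].astype(float)
    k=float(c["k1"]); K=np.array(c["mtx"])
    p=cv2.undistortPoints(np.stack([u.ravel(),v.ravel()],1)[:,None],K,np.array([k,0,0,0,0.]))[:,0]
    P=np.c_[p,np.ones(len(p))]*d.ravel()[:,None]
    if "mount" in c:
        M=np.array(c["mount"]); R,t=tool(st); P=(P@M[:3,:3].T+M[:3,3])@R.T+t
    else: P=(P-np.array(c["t"]))@np.array(c["R"])
    P=P.reshape(420,560,3); P[d==0]=np.nan
    return im,d,P
def save(im,n): cv2.imwrite(f"pics/{n}.png",im[:,:,::-1])
E
python3 - <<'E'
from h import *
print(arm.get_state(), arm.hold_point_z)
ims=[]
for cam in ["top","scene"]:
    im,d,P=cloud(cam); im=im.copy(); save(im,cam); np.save(cam+".npy",P)
    for th in ["mallet","stand","basket","bottle","jar","can","mug"]:
        for r in arm.trace(th,cam)[:3]:
            m=r["mask"]; q=P[m]; q=q[~np.isnan(q[:,0])]
            print(cam,th,round(r["score"],2),r["extent"],np.median(q,0).round(3),np.percentile(q,2,axis=0).round(3),np.percentile(q,98,axis=0).round(3)) 
E
```

```text
{'t': 0.0, 'q': array([ 1.50412358e+00,  3.59375769e-01,  1.10725706e-02, -3.47609562e-04,
       -1.22410850e+00, -2.88090540e-01]), 'qd': array([ 0.00092377, -0.00045357, -0.00089046, -0.00025906,  0.00208632,
        0.0024973 ]), 'joint_efforts': array([ 1.59335134e-03, -5.82718921e+01,  2.93041956e+01,  6.99727044e+00,
        7.03483616e-03, -1.49113962e-04]), 'eef_pos': array([0.23433622, 0.63249857, 0.22563631]), 'ee_rot': array([ 3.13995101e+00, -1.45695660e-04, -3.54881540e-01]), 'force': array([-0.02530948, -0.41608601,  0.40679709]), 'moment': array([ 0.00399752, -0.00384528,  0.00085744]), 'gripper_force': 0.0, 'width': 0.08765703085650546} 0.0188
top mallet 0.97 [212.8, 258.6, 49.5, 19.9] [0.327 0.09  0.028] [0.296 0.046 0.018] [0.352 0.199 0.038]
top mallet 0.81 [339.7, 184.2, 27.2, 50.9] [ 0.538 -0.244  0.032] [ 0.437 -0.271  0.008] [ 0.59  -0.202  0.043]
top mallet 0.68 [417.7, 261.5, 55.0, 31.7] [ 0.296 -0.568  0.028] [ 0.249 -0.61   0.01 ] [ 0.334 -0.461  0.038]
top stand 0.69 [162.9, 156.9, 78.5, 70.5] [0.551 0.228 0.094] [0.456 0.123 0.038] [0.656 0.331 0.148]
to
[... 823 characters left out ...]
9] [0.474 0.125 0.011] [0.658 0.34  0.146]
scene basket 0.88 [164.4, 138.3, 115.4, 85.4] [ 0.516 -0.242  0.021] [ 0.379 -0.428 -0.001] [ 0.686 -0.05   0.073]
scene basket 0.56 [206.4, 169.1, 35.3, 32.3] [ 0.555 -0.24   0.028] [ 0.437 -0.282  0.002] [ 0.595 -0.198  0.04 ]
scene bottle 0.85 [395.6, 243.6, 33.2, 62.3] [0.571 0.561 0.124] [0.537 0.524 0.007] [0.586 0.589 0.231]
scene jar 0.88 [226.2, 237.2, 26.9, 34.8] [0.792 0.081 0.075] [0.75  0.041 0.006] [0.815 0.103 0.105]
scene can 0.65 [194.6, 219.6, 24.0, 36.0] [ 0.793 -0.053  0.082] [ 0.754 -0.096  0.007] [ 0.815 -0.034  0.11 ]
scene mug 0.58 [145.6, 136.9, 27.6, 27.6] [ 0.572 -0.529  0.057] [ 0.525 -0.586  0.003] [ 0.606 -0.503  0.092]
```

View pics/top.png

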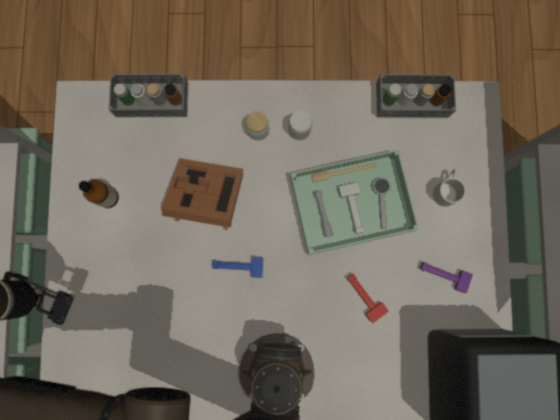

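View pics/scene.png

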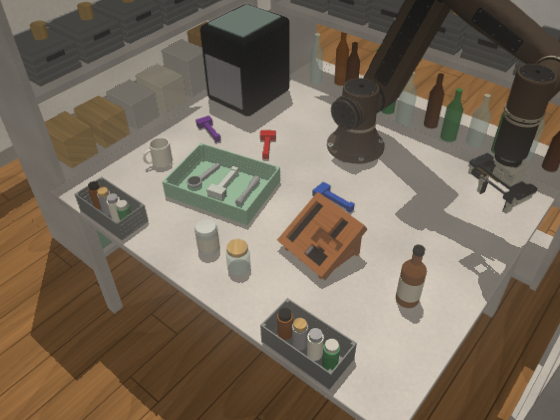

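```bash
python3 - <<'E'
from h import *
c=arm.get_calibration("wrist");print(np.array(c["mount"]).round(3),c["mtx"],c["k1"])
R,t=tool(arm.get_state())
print("shift units to above stand",(R.T@(np.array([0.50,0.25,0.33])-t)/0.025).round(2))
E
```

```text
[[-0.001 -0.952 -0.305  0.082]
 [ 1.    -0.001  0.     0.001]
 [-0.    -0.305  0.952 -0.158]
 [ 0.     0.     0.     1.   ]] [[352.42997128   0.         281.2015391 ]
 [  0.         352.42997128 209.3444844 ]
 [  0.           0.           1.        ]] -0.0894174937272192
shift units to above stand [15.28 10.67 -4.14]
```

```bash
python3 -m crank '[[[15.5,10.5,-4,0],[15.5,10.5,-4,0],[15.5,10.5,-4,0],[15.5,10.5,-4,0],[15.5,10.5,-4,0],[15.5,10.5,-4,0],[15.5,10.5,-4,0],[15.5,10.5,-4,0],[15.5,10.5,-4,0],[15.5,10.5,-4,0],[15.5,10.5,-4,0],[15.5,10.5,-4,0]]]' && python3 - <<'E'
from h import *
im,d,P=cloud("wrist"); save(im,"w1"); np.save("w1.npy",P); print(arm.get_state()["t"])
E
```

```text
t: 2.3
eef_pos: [0.5062, 0.2529, 0.3264]
ee_rot: [3.141, 0.0, -0.353]
force: [0.3, -0.8, -0.8]
width: 0.0874
gripper_force: 0.0
2.35
```

View pics/w1.png

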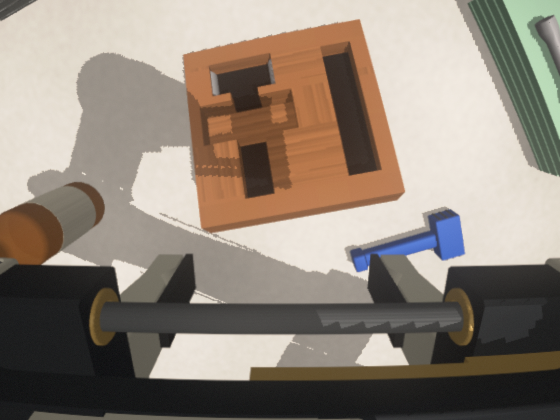

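```bash
cat > fit.py <<'E'
from h import *
P=np.load("w1.npy"); reg=np.zeros((420,560),np.uint8)
cv2.fillPoly(reg,[np.array([[183,55],[360,20],[403,193],[205,230]])],1)
Q=P[reg>0]; Q=Q[~np.isnan(Q[:,0])]
best=None; rng=np.random.default_rng(0)
for _ in range(500):
    a=Q[rng.choice(len(Q),3,False)]; n=np.cross(a[1]-a[0],a[2]-a[0]); n/=np.linalg.norm(n)+1e-12
    n*=np.sign(n[2]); k=np.abs((Q-a[0])@n)<.002
    if abs(np.degrees(np.arccos(n[2]))-30)<8 and (best is None or k.sum()>best.sum()): best=k
for _ in range(2):
    F=Q[best]; o=F.mean(0); n=np.linalg.svd(F-o,full_matrices=False)[2][2]; n*=np.sign(n[2]); best=np.abs((Q-o)@n)<.003
z=n; y=np.cross(z,[n[0],n[1],0]); y/=np.linalg.norm(y); x=np.cross(y,z)
B=np.array([x,y,z]); 
print("tilt",np.degrees(np.arccos(n[2])),"yaw",np.degrees(np.arctan2(n[1],n[0])),best.sum(),len(Q))
F=(Q[best]-o)@B.T
r=cv2.minAreaRect((F[:,:2]*1000).astype(np.float32)); print("face rect mm",r)
L=(P-o)@B.T
im=np.zeros((300,300),np.uint8)+128
k=reg>0
ok=k&~np.isnan(L[...,0]); U=L[ok]*1000
rr=np.clip(150-U[:,0],0,299).astype(int); cc=np.clip(150-U[:,1],0,299).astype(int)
im[rr,cc]=np.clip(255+U[:,2]*6,0,255)
cv2.imwrite("pics/face.png",cv2.resize(im,(600,600),interpolation=cv2.INTER_NEAREST))
np.savez("face.npz",o=o,B=B)
E
python3 fit.py
```

```text
tilt 29.971611707735683 yaw -9.602547246413955 22154 34011
face rect mm ((14.399543762207031, 2.8141250610351562), (210.16868591308594, 210.56378173828125), 89.87837219238281)
```

View pics/face.png

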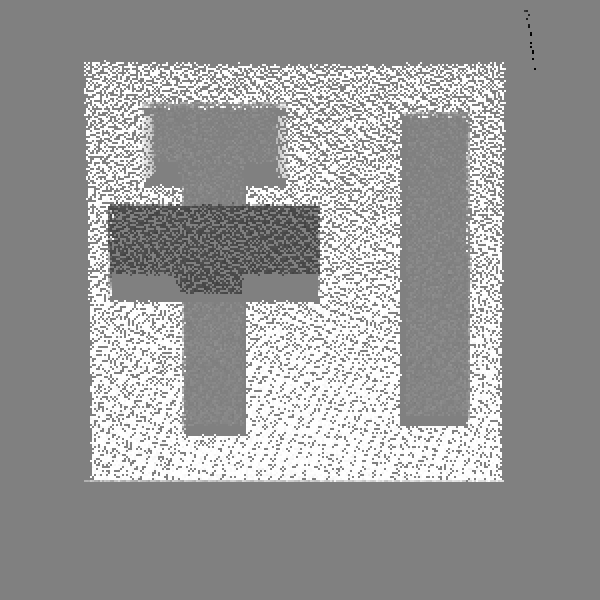

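```bash
python3 - <<'E'
from h import *
f=np.load("face.npz"); B=f["B"]; o=f["o"]
c=o+np.array([.0235,.0425,-.020])@B; print("cutout",c.round(4)); np.save("cut.npy",np.r_[c])
s=arm.get_state(); print(s["q"].round(3))
R,t=tool(s)
print((R.T@(np.array([0.52,-0.245,0.27])-t)/0.025).round(2))
E
```

```text
cutout [0.5677 0.2667 0.0731]
[ 0.809  0.13  -0.067 -0.    -1.374  0.408]
[ 7.41 18.49  2.26]
```

```bash
python3 -m crank '[[[7.4,18.5,2.2,-6.5],[7.4,18.5,2.2,-6.5],[7.4,18.5,2.2,-6.5],[7.4,18.5,2.2,-6.5],[7.4,18.5,2.2,-6.5],[7.4,18.5,2.2,-6.5],[7.4,18.5,2.2,-6.5],[7.4,18.5,2.2,-6.5],[7.4,18.5,2.2,-6.5],[7.4,18.5,2.2,-6.5],[7.4,18.5,2.2,-6.5],[7.4,18.5,2.2,-6.5]]]' && python3 - <<'E'
from h import *
im,d,P=cloud("wrist"); save(im,"w2"); np.save("w2.npy",P); s=arm.get_state(); print(s["t"],s["q"].round(2)); R,t=tool(s)
for r in arm.trace("mallet","wrist"):
    q=P[r["mask"]]; q=q[~np.isnan(q[:,0])]; print(r["score"],r["extent"],np.percentile(q,[2,50,98],axis=0).round(3))
    zt=np.percentile(q[:,2],98); k=q[(q[:,2]>.01)]
    if len(k)<200: continue
    rc=cv2.minAreaRect((k[:,:2]*1000).astype(np.float32)); print(rc,zt)
E
```

```text
t: 3.85
eef_pos: [0.5199, -0.2445, 0.2721]
ee_rot: [3.141, -0.001, 0.214]
force: [0.6, 0.9, 0.9]
width: 0.0877
gripper_force: 0.0
3.9 [-0.1   0.17 -0.14 -0.   -1.26  1.88]
0.94 [0.0, 236.3, 51.4, 28.4] [[0.327 0.043 0.001]
 [0.343 0.06  0.024]
 [0.356 0.107 0.031]]
((417.2571716308594, -38.179931640625), (51.88641357421875, 337.9535217285156), 36.914520263671875) 0.030659113317387146
0.74 [248.9, 112.6, 61.0, 133.0] [[ 0.438 -0.27   0.005]
 [ 0.549 -0.245  0.033]
 [ 0.588 -0.203  0.036]]
((510.7425537109375, -245.01708984375), (158.1485595703125, 65.43193817138672), 11.62606143951416) 0.0360436021332063
0.64 [230.8, 332.3, 41.4, 35.0] [[ 0.235 -0.287  0.011]
 [ 0.26  -0.26   0.024]
 [ 0.285 -0.233  0.03 ]]
((257.1620178222656, -259.7652587890625), (82.08071899414062, 22.880502700805664), 37.247344970703125) 0.02993523083679002
```

View pics/w2.png

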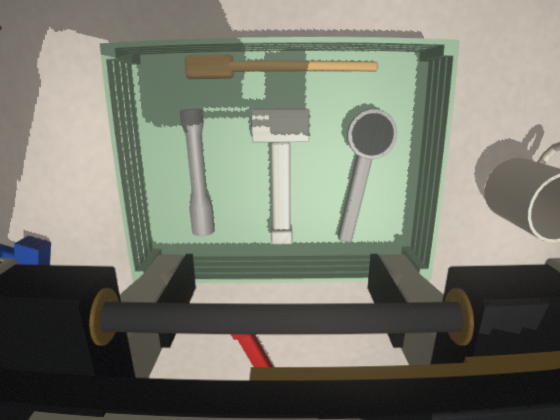

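```bash
python3 -m crank '[[[-0.1,0,2.5,0],[-0.1,0,5,0],[-0.1,0,7.5,0],[-0.1,0,9,0],[-0.1,0,10,0],[-0.1,0,10.5,0],[-0.1,0,10.5,0],[-0.1,0,10.5,0]]]' 0 && python3 -m crank '[[[0,0,0,0],[0,0,0,0],[0,0,0,0],[0,0,0,0],[0,0,0,0],[0,0,0,0],[0,0,-0.5,0],[0,0,-1,0],[0,0,-2,0],[0,0,-3,0],[0,0,-3,0]]]' 1 25
```

```text
t: 4.95
eef_pos: [0.518, -0.2464, 0.0103]
ee_rot: [3.141, -0.002, 0.213]
force: [0.3, 0.1, -0.4]
width: 0.0878
gripper_force: 0.0
t: 6.32
eef_pos: [0.5185, -0.2466, 0.0866]
ee_rot: [3.14, -0.004, 0.213]
force: [0.0, 0.4, -3.3]
width: 0.0216
gripper_force: 24.9
```

```bash
python3 - <<'E'
from h import *
R,t=tool(arm.get_state())
print((R.T@(np.array([0.577,0.265,0.26])-t)/0.025).round(2))
E
```

```text
[  6.64 -19.5   -6.94]
```

```bash
python3 -m crank '[[[0,0,-2,0],[0,0,-4,0],[0.6,-2,-5.5,1],[1.3,-4,-6.9,2],[2,-6,-6.9,3],[2.7,-8,-6.9,4],[3.4,-10,-6.9,4.4],[4.1,-12,-6.9,4.4],[4.8,-14,-6.9,4.4],[5.5,-16,-6.9,4.4],[6.2,-18,-6.9,4.4],[6.6,-19.5,-6.9,4.4]]]' && python3 -m crank '[[[0,0,0,0],[0,0,0,0],[0,0,0,0]]]' && python3 - <<'E'
from h import *
im,d,P=cloud("wrist"); save(im,"w3"); np.save("w3.npy",P); s=arm.get_state(); R,t=tool(s); print(t,s["ee_rot"])
for r in arm.trace("mallet","wrist")[:3]:
    m=r["mask"]; q=P[m]; q=q[~np.isnan(q[:,0])]; q=(q-t)@R; q[:,2]*=-1; q[:,1]*=-1
    print(r["score"],r["extent"],np.percentile(q,[2,50,98],axis=0).round(3))
E
```

```text
t: 7.82
eef_pos: [0.575, 0.2671, 0.255]
ee_rot: [3.141, 0.002, -0.171]
force: [0.6, -0.4, -3.5]
width: 0.0218
gripper_force: 25.0
t: 8.2
eef_pos: [0.5754, 0.2641, 0.2563]
ee_rot: [3.141, 0.0, -0.172]
force: [0.5, 0.9, -2.9]
width: 0.0217
gripper_force: 25.0
[0.57550224 0.26405371 0.25655125] [ 3.14153585e+00  1.45948368e-04 -1.72571636e-01]
0.87 [200.2, 115.5, 156.8, 251.3] [[-0.049 -0.03   0.003]
 [ 0.049 -0.     0.011]
 [ 0.073  0.03   0.012]]
```

View pics/w3.png

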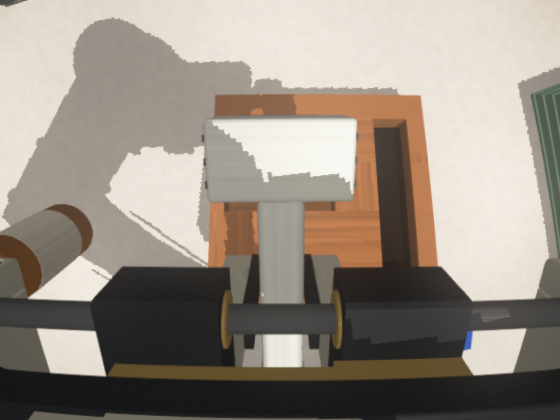

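```bash
cat > tilt.py <<'E'
from h import *
def tilt():
    im,d,P=cloud("wrist"); s=arm.get_state(); R,t=tool(s)
    m=arm.trace("mallet","wrist")[0]["mask"]; m=cv2.erode(m.astype(np.uint8),np.ones((3,3)))>0
    q=P[m]; q=q[~np.isnan(q[:,0])]; q=(q-t)@R*[1,-1,-1]
    h=q[(q[:,0]>.025)&(abs(q[:,1])<.027)&(abs(q[:,1])>.014)]
    b=np.linalg.lstsq(np.c_[h[:,:2],np.ones(len(h))],h[:,2],rcond=None)[0]
    k=abs(np.c_[h[:,:2],np.ones(len(h))]@b-h[:,2])<.002; h=h[k]
    b=np.linalg.lstsq(np.c_[h[:,:2],np.ones(len(h))],h[:,2],rcond=None)[0]
    print("t",s["t"],"tcp",t.round(4),"F",s["force"].round(1),"pitch deg",np.degrees(np.arctan(b[0])).round(1),"roll",np.degrees(np.arctan(b[1])).round(1),
      "head x",h[:,0].min().round(4),h[:,0].max().round(4),"z mean",h[:,2].mean().round(4),"y",q[q[:,0]>.03][:,1].min().round(4),q[q[:,0]>.03][:,1].max().round(4),len(h))
    return h,R,t
if __name__=="__main__": tilt()
E
python3 tilt.py
```

```text
t 8.35 tcp [0.5756 0.2642 0.2568] F [-0.3  0.5 -3.1] pitch deg -0.7 roll -0.1 head x 0.038 0.0741 z mean 0.0114 y -0.0321 0.0326 5075
```

```bash
python3 -m crank '[[[0,0,0,0],[0,0,0,0]]]' 1 50; python3 tilt.py; python3 - <<'E'
from h import *
P=np.load("w3.npy"); print("table z",np.nanmedian(P[20:80,20:60,2]),np.nanmedian(P[250:300,455:520,2]), "handle z", np.nanmedian(P[215:245,275:290],axis=(0,1)))
Q=np.load("w2.npy"); print("before: table",np.nanmedian(Q[20:60,500:550,2]),"floor",np.nanmedian(Q[160:230,235:255,2]),"headtop",np.nanmedian(Q[118:135,260:300,2]))
im,d,P=cloud("scene"); save(cv2.resize(im[150:270,280:400],(600,600)),"s2")
for r in arm.trace("mallet","scene"): print(r["extent"],np.nanpercentile(P[r["mask"]],[5,50,95],axis=0).round(3).tolist())
E
```

```text
t: 8.65
eef_pos: [0.5756, 0.2649, 0.2567]
ee_rot: [-3.141, -0.0, -0.172]
force: [-0.2, -0.3, -2.9]
width: 0.0214
gripper_force: 50.0
t 8.7 tcp [0.5756 0.2649 0.2566] F [ 0.4 -0.6 -2.9] pitch deg -0.7 roll -0.1 head x 0.0384 0.0739 z mean 0.0115 y -0.0318 0.0325 5078
table z -0.0003828199479409822 -0.0002918663400620636 handle z [0.59861855 0.25916736 0.2630406 ]
before: table -9.946725762732811e-05 floor 0.004693521469103457 headtop 0.034566089455372956
[301.5, 200.6, 29.2, 26.7] [[0.581, 0.226, 0.24], [0.636, 0.263, 0.264], [0.654, 0.288, 0.271]]
[260.8, 130.3, 15.2, 28.1] [[0.173, -0.323, 0.007], [0.209, -0.289, 0.025], [0.301, -0.227, 0.034]]
[193.9, 116.8, 25.8, 21.4] [[0.261, -0.607, 0.007], [0.302, -0.568, 0.025], [0.335, -0.461, 0.034]]
[308.1, 186.1, 43.0, 29.0] [[0.326, 0.046, 0.005], [0.344, 0.187, 0.024], [0.36, 0.206, 0.035]]
```

View pics/s2.png

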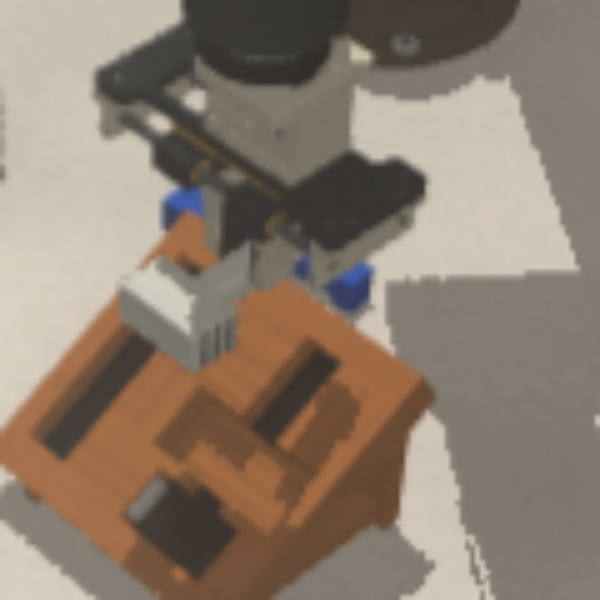

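```bash
python3 -m crank '[[[0,0,2,0],[0,0,3.4,0],[0,0,3.8,0],[0,0,4.1,0],[0,0,4.4,0],[0,0,4.7,0],[0,0,5,0],[0,0,5.2,0],[0,0,5.2,0]]]' 1 25; python3 tilt.py
```

```text
t: 9.98
eef_pos: [0.5751, 0.2649, 0.126]
ee_rot: [3.141, 0.001, -0.172]
force: [0.8, -0.0, -1.9]
width: 0.0214
gripper_force: 25.0
t 10.025 tcp [0.5752 0.265  0.1262] F [ 0.   0.4 -2. ] pitch deg -19.8 roll -0.0 head x 0.0361 0.0703 z mean -0.0131 y -0.0327 0.0314 2645
```

```bash
python3 -m crank '[[[0,0,0.2,0],[0,0,0.4,0],[0,0,0.55,0],[0,0,0.55,0]]]'; python3 tilt.py
```

```text
t: 10.58
eef_pos: [0.577, 0.2653, 0.114]
ee_rot: [-3.14, -0.003, -0.171]
force: [3.1, -2.2, 3.4]
width: 0.0213
gripper_force: 25.0
t 10.625 tcp [0.577  0.2653 0.114 ] F [ 4.4 -1.9  4.4] pitch deg -20.8 roll -0.2 head x 0.0329 0.0663 z mean -0.0198 y -0.0324 0.0317 1613
```

```bash
python3 -m crank '[[[0,0,-0.5,0],[0,0,-0.8,0],[0,0,-0.8,0]]]' 1 40; python3 tilt.py; python3 - <<'E'
from h import *
im,d,P=cloud("wrist"); s=arm.get_state(); R,t=tool(s)
m=arm.trace("mallet","wrist")[0]["mask"]
L=(P-t)@R*[1,-1,-1]
for r in range(100,330,8):
    k=m[r]&(abs(L[r,:,1])<.03)
    if k.sum()>5: print(r,k.sum(),np.nanmedian(L[r][k],0).round(4))
im=im.copy(); im[m,0]=np.minimum(255,im[m,0]+60); save(im,"w4")
E
```

```text
t: 11.05
eef_pos: [0.5755, 0.2653, 0.1333]
ee_rot: [-3.141, -0.0, -0.171]
force: [-0.8, 0.2, -3.5]
width: 0.0216
gripper_force: 40.0
t 11.1 tcp [0.5752 0.2651 0.1328] F [-0.7 -1.1 -3.4] pitch deg -18.8 roll -0.2 head x 0.033 0.0666 z mean -0.0185 y -0.0323 0.0318 1527
132 117 [ 0.0648  0.0003 -0.0249]
140 117 [ 0.061   0.0002 -0.0227]
148 119 [ 0.0572 -0.0003 -0.0206]
156 117 [ 0.0535 -0.0003 -0.0185]
164 120 [ 0.0498 -0.     -0.0164]
172 119 [ 0.0461  0.0002 -0.0146]
180 121 [ 0.0425 -0.0003 -0.0124]
188 121 [ 0.039   0.0002 -0.0104]
196 116 [ 0.0335  0.     -0.0152]
204 95 [ 0.0246 -0.0028 -0.0307]
212 42 [ 0.0268 -0.0005 -0.0096]
220 43 [ 0.0232 -0.0007 -0.0076]
228 44 [ 0.0197 -0.0005 -0.0056]
236 44 [ 0.0163 -0.0005 -0.0036]
244 45 [ 0.0128 -0.0007 -0.0018]
252 44 [ 0.0093 -0.0005  0.0001]
260 43 [ 0.006  -0.0007  0.0021]
268 44 [ 0.0026 -0.0005  0.0041]
276 44 [-0.0008 -0.0005  0.0058]
284 44 [-0.004  -0.0005  0.0079]
292 44 [-0.0073 -0.0005  0.0098]
300 46 [-0.0106 -0.0005  0.0116]
```

View pics/w4.png

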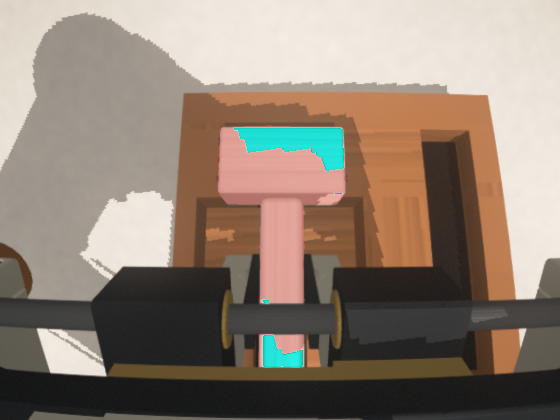

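```bash
python3 -m crank '[[[0.4,-0.02,0.2,0],[0.84,-0.02,0.48,0],[0.7,-0.02,0.74,0],[0.58,-0.02,0.93,0],[0.58,-0.02,0.93,0],[0.58,-0.02,0.93,0]]]'; cat > rel.py <<'E'
from h import *
# mallet relative to the cutout (wrist depth, mallet profile in the tool's x-z plane)
im,d,P=cloud("wrist"); s=arm.get_state(); R,t=tool(s)
m=arm.trace("mallet","wrist")[0]["mask"]
L=(P-t)@R*[1,-1,-1]
h=[];k2=[]
for r in range(100,330,2):
    k=m[r]&(abs(L[r,:,1])<.04)
    (h if k.sum()>105 else k2 if 30<k.sum()<60 else []).append(np.nanmedian(L[r][k],0)) if k.sum() else 0
h=np.array(h); b=np.polyfit(h[:,0],h[:,2],1)
h=h[abs(np.polyval(b,h[:,0])-h[:,2])<.002]; b=np.polyfit(h[:,0],h[:,2],1); h=h[abs(np.polyval(b,h[:,0])-h[:,2])<.0015]; b=np.polyfit(h[:,0],h[:,2],1)
th=-np.arctan(b[0]); fx=h[:,0].max()+.0007
ex=np.array([np.cos(th),-np.sin(th)]); ez=np.array([np.sin(th),np.cos(th)])
far=np.array([fx,np.polyval(b,fx)]); og=far-.072*ex-.03*ez
hy=h[:,1].mean(); W=t+R@np.array([og[0],-hy,-og[1]])
f=np.load("face.npz"); c=np.load("cut.npy")
print("t",s["t"],"F",s["force"].round(1),"pitch",np.degrees(th).round(1),"far",far.round(4),"near",h[:,0].min().round(4),"origin in cutout mm",((W-c)@f["B"].T*1000).round(1))
np.save("wl.npy",P); save(im,"wl")
E
python3 rel.py
```

```text
t: 12.0
eef_pos: [0.59, 0.2632, 0.1099]
ee_rot: [-3.141, -0.0, -0.171]
force: [0.5, -0.1, -3.7]
width: 0.0216
gripper_force: 40.0
t 12.05 F [ 0.1 -0.7 -3. ] pitch 14.2 far [ 0.0597 -0.021 ] near 0.0335 origin in cutout mm [2.2 0.1 6.5]
```

```bash
python3 - <<'E'
from h import *
P=np.load("wl.npy"); s=arm.get_state(); R,t=tool(s); L=(P-t)@R*[1,-1,-1]
for c in (245,283,320):
    print(c,[tuple((L[r,c,[0,2]]*1000).round(1)) for r in range(110,262,6)])
E
```

```text
245 [(np.float64(72.9), np.float64(-109.8)), (np.float64(68.5), np.float64(-110.0)), (np.float64(67.1), np.float64(-65.6)), (np.float64(66.7), np.float64(-25.9)), (np.float64(63.7), np.float64(-24.9)), (np.float64(60.9), np.float64(-23.1)), (np.float64(58.1), np.float64(-21.4)), (np.float64(55.3), np.float64(-19.7)), (np.float64(52.4), np.float64(-18.8)), (np.float64(49.6), np.float64(-17.2)), (np.float64(47.1), np.float64(-14.2)), (np.float64(44.2), np.float64(-14.0)), (np.float64(41.4), np.float64(-12.7)), (np.float64(38.8), np.float64(-10.9)), (np.float64(35.2), np.float64(-13.0)), (np.float64(28.9), np.float64(-23.7)), (np.float64(14.6), np.float64(-58.9)), (np.float64(10.9), np.float64(-57.8)), (np.float64(14.9), np.float64(-34.6)), (np.float64(12.0), np.float64(-32.3)), (np.float64(8.4), np.float64(-32.2)), (np.float64(0.2), np.float64(-43.0)), (np.float64(-9.1), np.float64(-55.7)), (np.float64(-12.6), np.float64(-53.9)), (np.float64(-16.4), np.float64(-52.7)), (np.float64(9.3), np.float64(8.9))]
283 [(np.float64(72.7), np.float64(-111.5)), (np.float64(70.6), np.float64(-67.8))
[... 1242 characters left out ...]
, (np.float64(52.5), np.float64(-17.8)), (np.float64(49.7), np.float64(-16.9)), (np.float64(47.0), np.float64(-15.0)), (np.float64(44.4), np.float64(-13.1)), (np.float64(41.4), np.float64(-12.7)), (np.float64(39.1), np.float64(-9.8)), (np.float64(35.6), np.float64(-11.2)), (np.float64(29.1), np.float64(-22.8)), (np.float64(14.6), np.float64(-58.9)), (np.float64(11.4), np.float64(-56.1)), (np.float64(14.6), np.float64(-35.2)), (np.float64(11.1), np.float64(-34.8)), (np.float64(8.8), np.float64(-31.1)), (np.float64(-0.2), np.float64(-44.0)), (np.float64(-9.5), np.float64(-56.4)), (np.float64(-12.6), np.float64(-53.8)), (np.float64(-16.2), np.float64(-52.3)), (np.float64(9.3), np.float64(9.1))]
```

```bash
python3 -m crank '[[[-0.08,0,0.14,0],[-0.16,0,0.28,0],[-0.22,0,0.38,0],[-0.22,0,0.38,0],[-0.22,0,0.38,0]]]'
```

```text
t: 12.72
eef_pos: [0.5848, 0.2642, 0.1005]
ee_rot: [-3.141, -0.001, -0.171]
force: [-0.2, 0.1, 2.3]
width: 0.0215
gripper_force: 40.0
```

```bash
python3 -m crank '[[[-0.04,0,0.07,0],[-0.08,0,0.14,0],[-0.08,0,0.14,0]]]' 1 20; python3 - <<'E'
from h import *
im,d,P=cloud("wrist"); save(im,"w5"); s=arm.get_state(); R,t=tool(s); L=(P-t)@R*[1,-1,-1]; print(t)
for c in (245,283,320):
    print(c,[((L[r,c,[0,2]]*1000).round(1)).tolist() for r in range(116,220,4)])
E
```

```text
t: 13.1
eef_pos: [0.5839, 0.2643, 0.0985]
ee_rot: [-3.141, -0.003, -0.171]
force: [0.9, -2.8, 11.6]
width: 0.0216
gripper_force: 20.0
[0.58384599 0.26430473 0.09849198]
245 [[71.5, -53.2], [69.2, -52.5], [69.3, -18.8], [67.5, -17.7], [65.6, -16.5], [63.8, -15.8], [62.0, -14.1], [60.0, -15.2], [58.3, -13.4], [56.5, -12.5], [54.7, -11.4], [52.7, -11.4], [51.1, -9.4], [49.1, -10.0], [47.5, -8.0], [45.7, -7.5], [43.9, -6.9], [42.2, -5.8], [40.0, -6.4], [38.1, -6.2], [33.4, -15.8], [21.9, -48.1], [19.6, -47.2], [17.7, -45.0], [15.6, -43.7], [19.8, -24.2]]
283 [[71.4, -54.1], [69.1, -53.2], [69.3, -18.5], [67.5, -16.3], [65.5, -17.0], [63.8, -15.2], [61.9, -15.0], [60.2, -12.7], [58.3, -12.9], [56.4, -12.4], [54.8, -10.5], [52.9, -10.1], [51.0, -10.1], [49.2, -9.4], [47.6, -7.7], [45.7, -7.5], [43.8, -6.9], [42.2, -5.7], [40.1, -6.1], [38.2, -5.8], [34.7, -11.3], [33.4, -8.5], [31.7, -7.3], [29.7, -7.2], [27.8, -6.6], [26.1, -5.6]]
320 [[71.4, -53.3], [69.3, -50.7], [69.3, -19.1], [67.6, -16.3], [65.7, -16.1], [63.8, -15.6], [62.1, -13.8], [60.0, -14.5], [58.4, -12.5], [56.5, -12.0], [54.7, -11.2], [52.9, -10.3], [50.9, -10.5], [49.3, -8.7], [47.4, -8.3], [45.6, -8.0], [43.7, -7.4], [42.0, -6.3], [40.2, -5.9], [38.2, -5.9], [33.1, -16.8], [22.0, -47.5], [20.3, -44.7], [18.0, -44.1], [15.3, -44.7], [20.1, -23.1]]
```

View pics/w5.png

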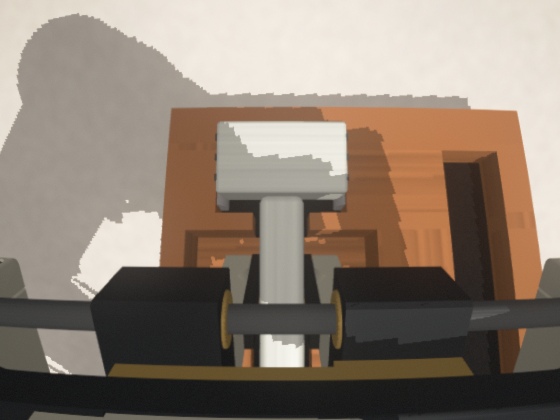

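```bash
python3 -m crank '[[[0.1,0,-0.2,0],[0.25,0,-0.45,0],[0.25,0,-0.45,0],[0.25,0,-0.45,0]]]' 1 30; cat > edge.py <<'E'
from h import *
im,d,P=cloud("wrist"); s=arm.get_state(); R,t=tool(s)
f=np.load("face.npz"); c=np.load("cut.npy"); S=(P-c)@f["B"].T*1000
print(t.round(4))
for col in (190,245,283,320,370,420,465):
    print(col,[tuple(S[r,col,[0,2]].round(1).tolist()) for r in range(100,212,4)])
for r in (150,170): print(r,[tuple(S[r,cc,[1,2]].round(1).tolist()) for cc in range(160,530,6)])
E
python3 edge.py
```

```text
t: 13.65
eef_pos: [0.5883, 0.263, 0.1072]
ee_rot: [3.141, 0.001, -0.172]
force: [0.0, 0.7, -3.6]
width: 0.0213
gripper_force: 30.0
[0.5883 0.263  0.1072]
190 [(124.5, -12.4), (122.1, -13.9), (119.5, -15.1), (117.1, -16.6), (95.1, 19.8), (92.2, 20.2), (89.8, 19.7), (87.3, 19.2), (84.2, 20.3), (81.8, 19.6), (79.0, 20.2), (76.3, 20.4), (74.0, 19.6), (71.2, 20.4), (68.6, 20.4), (66.7, 18.7), (63.7, 20.1), (61.3, 19.9), (58.5, 20.7), (56.1, 20.6), (53.6, 20.5), (51.2, 20.6), (49.0, 19.5), (46.3, 20.5), (43.9, 20.7), (41.6, 20.2), (39.4, 19.6), (36.8, 20.6)]
245 [(124.1, -13.0), (121.4, -13.8), (119.6, -16.4), (116.8, -17.2), (94.4, 20.2), (92.2, 19.2), (71.5, 56.4), (68.6, 57.9), (67.0, 56.8), (64.6, 57.5), (62.5, 57.3), (60.8, 56.5), (58.8, 56.3), (56.8, 56.1), (55.0, 55.4), (52.6, 56.2), (50.8, 55.6), (49.2, 54.1), (46.7, 55.6), (44.9, 55.0), (42.8, 55.2), (41.1, 54.2), (39.0, 54.5), (37.4, 52.9), (37.8, 43.7), (39.7, 27.2), (43.7, 0.1), (41.0, 0.6)]
283 [(123.9, -13.0), (121.8, -15.0), (119.0, -15.7), (116.5, -17.2), (94.0, 20.6), (91.2, 20.8), (70.7, 57.8), (69.0, 56.8), (67.1, 56.2),
[... 3030 characters left out ...]
55.3), (11.3, 56.4), (8.5, 55.4), (5.6, 54.9), (2.7, 55.0), (-0.2, 55.7), (-3.1, 55.9), (-6.0, 56.4), (-9.0, 54.5), (-11.8, 55.3), (-14.8, 54.9), (-17.6, 55.1), (-20.5, 55.5), (-23.4, 55.3), (-26.4, 55.1), (-29.4, 54.7), (-38.9, 20.8), (-42.5, 20.3), (-46.3, 19.4), (-49.7, 20.0), (-53.1, 20.9), (-56.7, 20.7), (-60.6, 19.8), (-64.1, 20.2), (-68.1, 19.2), (-71.4, 20.1), (-75.0, 20.1), (-78.6, 20.3), (-82.3, 20.2), (-86.1, 19.9), (-89.7, 20.1), (-103.0, -0.2), (-107.1, -0.2), (-111.1, 0.0), (-115.6, -0.6), (-120.5, -1.8), (-124.1, -0.6), (-126.7, 2.0), (-126.5, 9.4), (-126.6, 15.8), (-127.7, 20.4), (-132.4, 19.2), (-135.8, 20.1), (-140.2, 19.5), (-144.3, 19.4), (-191.1, -38.0), (-196.4, -37.9)]
```

```bash
python3 -m crank '[[[-0.1,0,-0.05,0],[-0.17,0,-0.08,0],[-0.24,0,0.04,0],[-0.31,0,0.16,0],[-0.37,0,0.26,0],[-0.37,0,0.26,0],[-0.37,0,0.26,0]]]' 1 30; python3 edge.py | grep -E '^\[|^283|^245|^170'
```

```text
t: 14.58
eef_pos: [0.5797, 0.2649, 0.1014]
ee_rot: [-3.142, -0.0, -0.171]
force: [0.5, -0.6, -4.1]
width: 0.0221
gripper_force: 30.0
[0.5797 0.2648 0.1014]
245 [(95.9, 19.2), (92.9, 19.7), (90.3, 19.7), (88.0, 19.2), (84.9, 20.2), (82.6, 19.6), (66.2, 48.1), (64.5, 47.2), (62.2, 47.5), (59.9, 47.9), (58.0, 47.4), (56.5, 46.0), (54.3, 46.2), (52.0, 46.8), (49.7, 47.3), (47.9, 46.8), (45.9, 46.6), (44.2, 45.4), (42.5, 44.6), (39.8, 46.5), (38.3, 45.0), (36.0, 45.9), (34.1, 45.7), (32.5, 44.0), (33.2, 33.9), (35.0, 17.6), (32.3, 19.6), (29.9, 20.2)]
283 [(95.4, 19.6), (92.7, 19.7), (90.1, 19.8), (86.8, 21.2), (84.9, 19.9), (82.3, 19.9), (66.1, 48.1), (64.1, 47.7), (62.1, 47.4), (59.5, 48.4), (58.1, 46.9), (56.1, 46.6), (53.8, 47.1), (51.7, 47.3), (49.8, 46.6), (48.1, 45.9), (46.0, 45.9), (43.9, 46.2), (42.2, 45.0), (39.9, 45.8), (37.5, 47.2), (36.0, 45.5), (34.3, 44.5), (32.4, 44.4), (32.3, 36.9), (29.7, 39.2), (27.8, 38.3), (25.7, 38.8)]
170 [(91.2, -42.5), (64.9, 20.0), (61.5, 19.7), (57.7, 20.9), (54.3, 20.6), (51.3, 19.3), (47.9, 19.0), (44.3, 19.7), (40.6, 20.9), (37.3, 20.6), (29.4, 45.5), (26.4, 45.6), (23.3, 47.2), (20.4, 46.5), (17.6, 46.3), (14.7, 45.7), (11.8, 45.9), (8.9, 46.3), (6.0, 45.6), (3.1, 46.1), (0.2, 45.1), (-2.7, 45.9), (-5.6, 46.3), (-8.5, 45.7), (-11.4, 45.6), (-14.4, 44.3), (-17.2, 46.2), (-20.2, 45.0), (-22.8, 47.3), (-26.1, 45.1), (-28.7, 46.9), (-36.8, 20.0), (-40.2, 19.7), (-43.7, 19.4), (-46.9, 20.5), (-50.2, 20.7), (-54.0, 19.3), (-57.1, 20.5), (-60.8, 19.7), (-63.9, 20.6), (-67.4, 20.7), (-71.1, 19.9), (-74.4, 20.4), (-77.9, 20.3), (-81.3, 20.6), (-85.1, 20.1), (-88.3, 20.8), (-92.0, 20.4), (-106.2, -0.5), (-110.1, -0.4), (-113.9, 0.1), (-117.8, 0.2), (-122.4, -0.8), (-126.0, 0.1), (-126.7, 5.5), (-126.6, 11.9), (-126.3, 18.3), (-129.5, 19.3), (-132.3, 20.7), (-136.8, 19.7), (-140.0, 20.7), (-144.5, 19.9)]
```

```bash
python3 -m crank '[[[0,0,0.06,0],[-0.02,0,0.12,0],[-0.04,0,0.18,0],[-0.04,0,0.18,0],[-0.04,0,0.18,0]]]' 1 15; python3 edge.py | grep -E '^\[|^283'
```

```text
t: 15.25
eef_pos: [0.579, 0.2652, 0.097]
ee_rot: [-3.141, -0.001, -0.171]
force: [2.3, 0.3, -1.9]
width: 0.0216
gripper_force: 15.0
[0.5789 0.2652 0.097 ]
283 [(94.5, 19.9), (92.4, 19.1), (89.6, 19.4), (86.5, 20.4), (84.0, 20.5), (81.9, 19.6), (68.3, 42.5), (66.2, 42.4), (63.5, 43.5), (61.8, 42.6), (60.0, 41.9), (58.1, 41.4), (55.9, 41.6), (54.0, 41.1), (52.4, 39.9), (50.1, 40.3), (47.7, 41.1), (45.8, 40.9), (43.9, 40.3), (42.1, 39.6), (40.2, 39.3), (38.0, 39.7), (36.2, 39.1), (34.2, 38.9), (34.4, 30.6), (31.5, 33.9), (29.5, 33.4), (27.3, 34.3)]
```

```bash
python3 -m crank '[[[0,0,0,0],[0,0,0,0],[0,0,0,0],[0,0,-0.5,0],[0,0,-1.5,0],[0,0,-2.5,0],[0,0,-3,0],[0,0,-3,0]]]' 0.55; python3 edge.py | grep -E '^\[|^283'; python3 - <<'E'
from h import *
R,t=tool(arm.get_state()); f=np.load("face.npz"); c=np.load("cut.npy")
for x in (54,): print((R.T@(c+np.array([x,0,30])/1000@f["B"]-t)/.025).round(2))
E
```

```text
t: 16.3
eef_pos: [0.579, 0.2653, 0.173]
ee_rot: [-3.14, -0.001, -0.172]
force: [0.3, -0.9, -0.3]
width: 0.0391
gripper_force: 0.0
[0.5784 0.265  0.1718]
283 [(93.7, 20.4), (91.1, 19.0), (87.5, 19.0), (84.1, 19.0), (70.0, 39.8), (66.9, 39.6), (63.4, 40.5), (61.2, 38.5), (58.1, 38.5), (54.7, 39.3), (51.7, 39.3), (48.8, 39.0), (46.1, 38.4), (42.8, 39.1), (40.1, 38.5), (37.2, 38.3), (35.8, 33.9), (33.3, 32.5), (30.2, 32.9), (27.2, 33.2), (24.6, 32.2), (21.4, 33.1), (19.1, 31.0), (16.2, 30.8), (13.0, 32.0), (10.2, 31.5), (7.7, 30.2), (4.7, 30.9)]
[ 2.04 -0.    3.99]
```

```bash
python3 -m crank '[[[1,0,0,0],[2.1,0,0,0],[2.2,0,1,0],[2.2,0,2,0],[2.2,0,3,0],[2.2,0,3.3,0],[2.2,0,3.3,0],[2.2,0,3.3,0]]]' 1 10; python3 -m crank '[[[0,0,0.15,0],[0,0,0.3,0],[-0.05,0,0.4,0],[-0.1,0,0.5,0],[-0.1,0,0.55,0],[-0.1,0,0.55,0]]]'
```

```text
t: 17.35
eef_pos: [0.6333, 0.2559, 0.0902]
ee_rot: [-3.141, -0.001, -0.171]
force: [1.0, 0.7, -0.1]
width: 0.0001
gripper_force: 0.0
t: 18.1
eef_pos: [0.6312, 0.2563, 0.0767]
ee_rot: [-3.141, -0.002, -0.171]
force: [1.6, -1.2, 6.2]
width: 0.0003
gripper_force: 3.5
```

```bash
python3 -m crank '[[[-0.03,0,0.1,0],[-0.06,0,0.2,0],[-0.08,0,0.25,0],[-0.08,0,0.3,0],[-0.08,0,0.3,0]]]'; python3 edge.py | grep -E '^\[|^283'
```

```text
t: 18.73
eef_pos: [0.6323, 0.2567, 0.0751]
ee_rot: [-3.138, -0.009, -0.169]
force: [-1.9, -7.0, 36.3]
width: 0.0008
gripper_force: 15.2
[0.6323 0.2567 0.0751]
283 [(163.9, 8.6), (161.0, 8.7), (158.7, 7.7), (157.0, 5.6), (154.7, 4.4), (152.5, 3.3), (150.3, 1.9), (147.9, 1.0), (145.4, 0.3), (143.5, -1.7), (141.2, -3.0), (139.2, -4.9), (136.7, -5.5), (134.5, -7.2), (131.9, -7.8), (129.9, -10.0), (127.4, -10.9), (124.8, -11.5), (122.9, -14.1), (120.4, -15.1), (118.0, -16.5), (115.6, -18.0), (113.2, -19.3), (110.5, -19.7), (108.2, -21.9), (95.0, 18.9), (92.7, 19.2), (90.3, 19.4)]
```

```bash
python3 -m crank '[[[0,0,-1,0],[0,0,-3,0],[-1.5,0,-4,0],[-3,0,-4,0],[-3,0,-4,0],[-3,0,-4,0]]]'; python3 edge.py | grep -E '^\[|^283|^245|^320'
```

```text
t: 19.52
eef_pos: [0.5542, 0.2692, 0.1678]
ee_rot: [3.141, 0.0, -0.171]
force: [0.7, -0.4, 0.1]
width: 0.0004
gripper_force: 0.0
[0.5545 0.2691 0.1676]
245 [(59.5, 29.9), (56.7, 29.2), (53.4, 29.6), (49.9, 30.5), (47.2, 29.9), (43.9, 30.4), (41.4, 29.3), (38.6, 28.9), (38.1, 23.6), (38.0, 16.9), (37.4, 11.0), (30.7, 19.6), (27.5, 20.0), (24.6, 19.6), (23.2, 15.4), (23.5, 6.6), (23.1, -1.2), (22.8, -9.8), (19.8, -10.5), (16.4, -10.3), (13.1, -9.9), (9.8, -9.9), (6.9, -11.2), (3.6, -10.8), (0.4, -10.8), (-3.0, -9.9), (-6.3, -9.0), (-9.0, -11.1)]
283 [(59.2, 30.0), (56.3, 29.7), (53.4, 29.3), (50.1, 29.7), (47.1, 29.6), (43.2, 31.4), (40.9, 30.0), (38.2, 29.3), (37.4, 24.7), (34.3, 24.7), (30.9, 25.8), (28.5, 24.5), (25.3, 24.9), (22.4, 24.8), (19.4, 25.2), (16.4, 25.3), (13.5, 25.5), (11.2, 23.8), (8.0, 24.8), (5.2, 24.8), (2.4, 24.8), (-0.5, 24.8), (-3.5, 25.7), (-6.0, 24.8), (-8.6, 24.2), (-11.8, 25.7), (-14.6, 26.0), (-17.0, 25.0)]
320 [(59.0, 30.4), (55.8, 30.5), (53.3, 29.5), (50.1, 29.7), (46.7, 30.3), (44.0, 29.6), (40.6, 30.4), (38.4, 28.9), (38.5, 22.2), (37.4, 17.7), (37.5, 10.4), (30.2, 20.2), (27.3, 19.8), (24.0, 20.5), (23.0, 15.5), (23.1, 7.0), (23.0, -1.7), (22.9, -10.6), (19.7, -10.9), (16.1, -9.9), (13.1, -10.8), (9.4, -9.2), (6.5, -10.4), (3.1, -9.7), (0.1, -10.6), (-3.4, -9.0), (-6.3, -10.1), (-9.6, -9.3)]
```

Head top measures 30 mm and handle top 25 mm above the floor, flat and about 1–2 mm along: the mallet is home. The gripper is clear, so I am handing the job in.

```bash
python3 -c "
from station import arm
print(arm.job_done())"
```

```text
the job is handed in; nothing more can be done
None
```

The mallet is pressed home in the T cutout, head downhill and released: the last depth reading put its head top at 30 mm, flat and within about 2 mm of place. The job was handed in at about 19.6 s; no verdict came back.

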